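Reset the focus stop of the microscope stage

TASK

Reset the specimen stage's focus stop, the adjuster with the bar-shaped knob (not the one with the round knob). First loosen its lock ring by swinging the ring's upright pin anticlockwise, seen from above, all the way to its stop; then turn the bar knob anticlockwise until its pointer nose lines up with the white index post; then retighten the lock ring by swinging the pin fully back clockwise, leaving the knob on the mark.

Things in the scene. Friction and masses are not known exactly. Their poses are not given: they have to be found in the camera images.
- lock_ring (a joint): Turn of the knurled steel lock ring (68 mm across, 45-63 mm up) about the focus stop's upright axis: 0 rad = tight (stop, start), growing anticlockwise from above to 0.9 = loose (stop). A flat arm (top 59 mm up) carries an upright pin 75 mm from the axis. Friction about 2 N at the pin; stays where left. Never turn the adjuster while the ring is tight.
- adjuster (a joint): Turn of the bar knob about the same upright axis: 0 rad = pointer nose in line with the white index post; positive is anticlockwise from above. Starts between -1.25 and -0.7; stops at -1.6 and 1.6. Friction about 0.15 N m; stays where left, turns independently of the ring.
- lock_ring_pin (a point): Grip point on the ring's upright steel pin, on its axis, 88 mm above the table. Pin 14 mm in diameter, top 105 mm up; round, so it may turn in the grip while swung along its 75 mm arc. The other stand (round knob, lens in a cradle) has a like ring and pin and is not meant.
- adjuster_grip (a point): On the ring's and knob's axis, 93 mm above the table. Knob: upright aluminium bar 50 mm long, 14 thick, 71-108 mm up, on a 28 mm hub. Site x: along the bar to its pointer nose (ends 36 mm out); z up. White index post: 50 mm from the axis, 66 mm high. The black foot, fixed to the table, also bears a specimen table, 59 mm high, 88 mm from the axis.
Mind the look-alikes: they are no part of the job. What is shaped like the part that bears lock_ring but purple is not meant.

How it is judged:
By the outcome, as a careful person would: the job done as asked, in the order asked, and still so for the second after the job is handed in, with the robot touching nothing.
It also fails if it takes over 51 s, if anything falls off the work surface, if the arm or the gripper's body presses on something with over 40 N, if the wrist force passes 120 N, or if a joint passes its speed limit or range.

ROBOT

A 7-joint arm with a two-finger parallel gripper is mounted at the origin on the work surface. World frame = base frame: x ahead of the robot, y to its left, z up, the work surface at z = 0. Lengths are in m, angles in rad, forces in N, time in s.
With the tool pointing down it reaches from about 0.4 to 0.85 m from the base axis. Payload 4.5 kg.
Tool frame: the origin (TCP) lies midway between the tips of the shut fingers; the grasp point (between the pads) lies 19 mm behind it; z points along the fingers, y is the line along which they close (so a half turn about z gives the same grasp; the last joint's range is limited). The gripper opens to 88 mm and grips with 3 to 60 N. Pads are 18 mm wide; open, the fingers measure 123 mm over their backs; the gripper's body (75 mm by 187 mm) begins 45 mm behind the grasp point.
Start: joints at [1.246, 0.689, -0.195, 1.565, 0.157, 0.902, -0.215], TCP at [0.219, -0.585, 0.239] pointing down, gripper open.
Joint ranges: [-3.01, 3.01], [-0.46, 2.08], [-1.47, 1.51], [0.13, 2.56], [-1, 4.14], [0.04, 2.09], [-2.66, 2.66]. Speed limits (rad/s): [2.57, 2.57, 3.14, 3.14, 3.14, 3.14, 3.14].

INTERFACE

Orientations are given as a unit quaternion [x, y, z, w].
In Python, from plant import r, eyes, finish_job gives the robot as it stands. The module is installed in compiled form; this text tells all that it offers.
- The arm moves only by the tool move_arm, never from a script. Its argument "motion" is a list of rows, each a list of 7 numbers: the shift along the tool's x, y, z in mm, then the turn, a rotation vector about the tool's x, y, z in degrees, then the closure, from 0 (fully open) to 1 (shut). A call has 1 to 5 rows; each row is the pose to reach, as a shift and turn from the pose commanded when the call began, along the tool's axes at that moment; what a row does not reach only later rows make up. A row lasts 1/8 s, in which the tool goes at most 62.5 mm and 10.7 degrees, less where a joint would pass 70% of its speed; a pose out of reach is approached as far as the arm can. A call with a gripper value outside its range is refused whole. The fingers move at their own pace and stop on an object; "newtons" is the grip in N (left out, the last holds). Time passes only in rows, so rows that repeat a pose let the fingers close. It gives the time, the measured TCP pose, the force, the opening and the grip force at its end, in the units of the state.
- r.get_state(): the state, without advancing time (a new reading comes with each control period).
- eyes.snapshot(name): name is "scene" or "top" or "wrist"; returns a dict with "frame" (480x640x3 uint8, red, green, blue), "z_map" (480x640 float32, m along the optical axis (not along the pixel's ray), 0 where there is no reading), "intrinsics" (3x3 intrinsics, pixels), "dist" ([k1, k2, p1, p2, k3] as OpenCV has them; the pictures are not rectified), "world_to_cam" (4x4, takes a point from world to camera coordinates). Camera axes: x right, y down, z forward; pixel columns grow to the right and rows downward; lengths in m; the calibration is good to about 2 mm. A picture is of the moment at which its call begins.
- finish_job(): hands the job in; it is judged then, once.
The state is a dict: "clock": time; "q": joint angles; "qd": joint speeds; "joint_torque": joint torques, N m; "tool_pos": TCP position; "eef_rot": TCP orientation; "contact_force": force on the tool from outside, world axes, zero at the start; "moment": the same for the moment, N m; "opening": opening from 0.0 (shut) to 1.0 (fully open); "finger_force": force on a finger pad.
Only numpy, scipy, OpenCV 4.12 (cv2) and the standard library are available. Lean on these libraries where they do the work, as an engineer would, in place of code of your own. Each camera call takes 0.05 s, during which the arm holds its last target. There are 200 camera calls.

## Working session

There is one attempt and no reset: what is moved stays moved. The work goes in short steps, Python scripts to look and compute and a tool call to move; the robot and the scene stay as the last step left them, time stands still between calls to the robot, and variables do not carry over. Pictures are saved under pics/ and viewed, at most 10 in all, crops included, and the job is handed in when it is done.

Besides the shell and the picture viewer there is one more tool, called after ">>>" as name([rows], argument=value, ...), one row to a line, values as JSON. move_arm: Moves the arm, as the interface text tells. Its arguments: {"type":"object","properties":{"motion":{"type":"array","items":{"type":"array","items":{"type":"number"}}},"newtons":{"type":"number"}},"required":["motion"]}

```bash
mkdir -p pics; python3 - <<'E'
from plant import r,eyes
import cv2,numpy as np
s=r.get_state();print(s['clock'],s['tool_pos'],s['eef_rot'],s['opening'])
ims=[]
for n in ["scene","top"]:
    d=eyes.snapshot(n);np.savez(f'pics/{n}0.npz',**d)
    cv2.imwrite(f'pics/{n}0.png',d['frame'][:,:,::-1]);print(n,d['intrinsics'],d['dist'],d['world_to_cam'])
E
```

```text
0.0 [ 0.21923013 -0.58463486  0.23794255] [ 9.83942440e-01  1.78483846e-01 -2.14907637e-04 -8.63425979e-04] 1.000753470780672
scene [[508.62985896   0.         327.0937783 ]
 [  0.         508.62985896 238.70244395]
 [  0.           0.           1.        ]] [-0.04066692  0.          0.          0.          0.        ] [[-0.54843963  0.83598993  0.0182978   0.24015372]
 [ 0.51294455  0.3536306  -0.78219773 -0.12793954]
 [-0.66038008 -0.41960248 -0.62276151  1.28909344]
 [ 0.          0.          0.          1.        ]]
top [[499.35406491   0.         318.9907345 ]
 [  0.         499.35406491 239.52138197]
 [  0.           0.           1.        ]] [-0.0795572  0.         0.         0.         0.       ] [[-0.00157185 -0.99939055  0.03487213 -0.01675097]
 [-0.99605028 -0.00153116 -0.08877778  0.45014806]
 [ 0.08877707 -0.03487394 -0.99544083  1.02421047]
 [ 0.          0.          0.          1.        ]]
```

View pics/scene0.png

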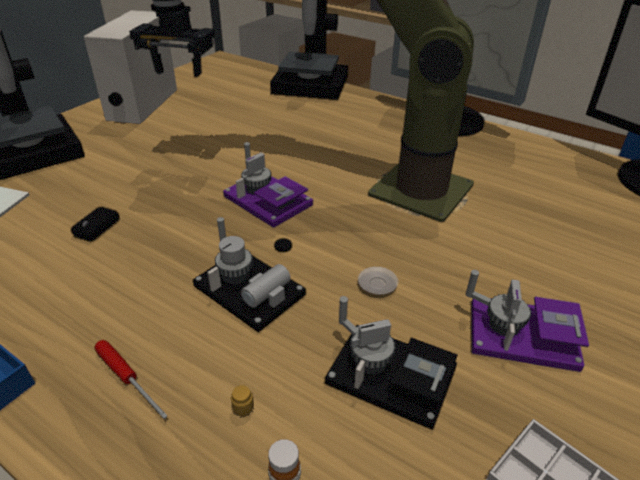

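View pics/top0.png

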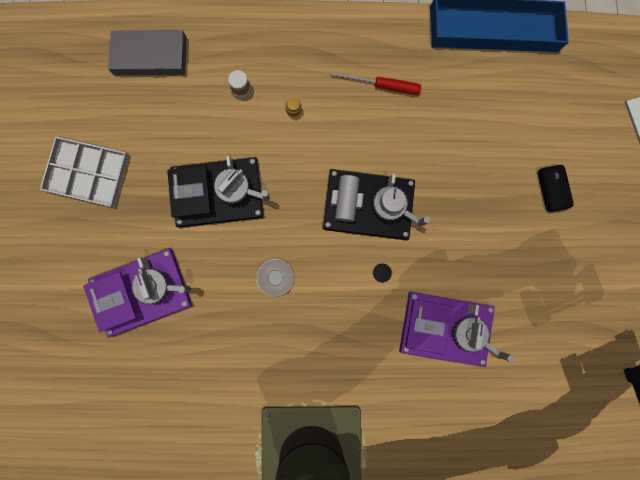

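The scene and top views show four stands:
- Black, bar knob: top (232,185), scene (373,345).
- Black, round knob with lens: top (391,203).
- Purple, bar knob: top (150,287).
- Purple, bar knob: top (472,333).

The first one fits, since it has a black foot, a bar knob and a specimen table. I'll confirm it in an enlarged crop and measure it.

```bash
cat > h.py <<'E'
import numpy as np,cv2
def cloud(d):
    K,D,T=d['intrinsics'],d['dist'],d['world_to_cam']
    v,u=np.mgrid[:480,:640]
    p=cv2.undistortPoints(np.stack([u,v],-1).reshape(-1,1,2).astype(float),K,D).reshape(480,640,2)
    z=d['z_map'][...,None]
    P=np.concatenate([p*z,z],-1)
    return (P-T[:3,3])@T[:3,:3]
def proj(d,P):
    T=d['world_to_cam'];r,_=cv2.Rodrigues(T[:3,:3])
    return cv2.projectPoints(np.atleast_2d(P).astype(float),r,T[:3,3],d['intrinsics'],d['dist'])[0].reshape(-1,2)
def ray(d,uv,h):
    p=cv2.undistortPoints(np.array(uv,float).reshape(-1,1,2),d['intrinsics'],d['dist']).reshape(-1,2)
    T=d['world_to_cam'];R=T[:3,:3];c=-R.T@T[:3,3]
    w=np.c_[p,np.ones(len(p))]@R
    return c+w*((h-c[2])/w[:,2])[:,None]
E
python3 - <<'E'
from h import *
t=dict(np.load('pics/top0.npz'));s=dict(np.load('pics/scene0.npz'))
a=cv2.resize(t['frame'][140:240,160:280],None,fx=5,fy=5,interpolation=cv2.INTER_CUBIC)[:, :400*2]
b=cv2.resize(s['frame'][285:425,315:465],None,fx=500/140,fy=500/140,interpolation=cv2.INTER_CUBIC)
cv2.imwrite('pics/crop.png',cv2.resize(np.hstack([a,b]),(800,355))[:,:,::-1])
for n,d,w in (('top',t,(slice(140,240),slice(160,280))),('scene',s,(slice(285,425),slice(315,465)))):
    C=cloud(d)[w].reshape(-1,3)
    for lo,hi in ((.002,.03),(.04,.052),(.052,.061),(.061,.069),(.069,.085),(.085,.099),(.099,.104),(.104,.112)):
        m=(C[:,2]>lo)&(C[:,2]<hi);q=C[m]
        if len(q): print(n,lo,hi,len(q),q.mean(0).round(4),q.min(0).round(4),q.max(0).round(4))
E
```

```text
top 0.002 0.03 3262 [0.5489 0.1777 0.0158] [0.4523 0.0675 0.002 ] [0.668  0.3254 0.03  ]
top 0.04 0.052 207 [0.5441 0.2302 0.0507] [0.4935 0.0883 0.0441] [0.6154 0.2913 0.052 ]
top 0.052 0.061 1926 [0.5462 0.2366 0.0556] [0.4942 0.0859 0.052 ] [0.6123 0.2954 0.061 ]
top 0.061 0.069 525 [0.5568 0.1632 0.0634] [0.5213 0.0855 0.061 ] [0.6161 0.2784 0.069 ]
top 0.069 0.085 98 [0.5542 0.1464 0.0762] [0.5266 0.0845 0.069 ] [0.6124 0.1759 0.085 ]
top 0.085 0.099 57 [0.5514 0.1501 0.0919] [0.5269 0.0852 0.0857] [0.5843 0.1778 0.0989]
top 0.099 0.104 34 [0.5417 0.1242 0.1022] [0.5271 0.0848 0.0991] [0.5761 0.1796 0.1039]
top 0.104 0.112 213 [0.554  0.1543 0.1073] [0.5265 0.0847 0.1041] [0.5791 0.1834 0.1117]
scene 0.002 0.03 4295 [0.578  0.1968 0.0169] [0.3146 0.0085 0.002 ] [0.6791 0.3202 0.0298]
scene 0.04 0.052 385 [0.5708 0.2151 0.0497] [0.4968 0.0895 0.0411] [0.619  0.2968 0.052 ]
scene 0.052 0.061 3019 [0.554  0.2378 0.0549] [0.4951 0.0887 0.052 ] [0.6188 0.297  0.061 ]
scene 0.061 0.069 542 [0.5701 0.1698 0.0628] [0.5287 0.0887 0.061 ] [0.6193 0.1997 0.0689]
scene 0.069 0.085 323 [0.5625 0.1518 0.077 ] [0.5307 0.0879 0.069 ] [0.5871 0.1841 0.085 ]
scene 0.085 0.099 228 [0.559  0.1526 0.0919] [0.5333 0.0902 0.085 ] [0.5807 0.1841 0.099 ]
scene 0.099 0.104 107 [0.5556 0.143  0.1018] [0.5278 0.0872 0.0991] [0.5813 0.1844 0.104 ]
scene 0.104 0.112 251 [0.5575 0.159  0.1067] [0.529  0.0882 0.104 ] [0.5794 0.1841 0.1096]
```

View pics/crop.png

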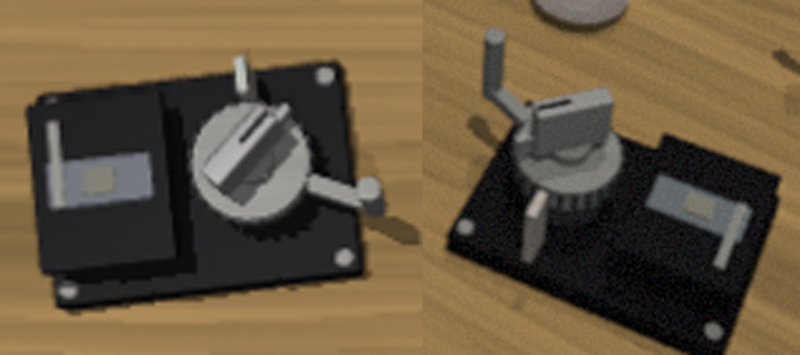

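The crop confirms it: black foot, specimen table on the left, bar knob with its nose to the upper right (crop 290,108), white post (242,72), and pin (370,195). Next I'll compute the geometry.

```bash
python3 - <<'E'
from h import *
t=dict(np.load('pics/top0.npz'));s=dict(np.load('pics/scene0.npz'))
for n,d,w in (('top',t,(slice(140,240),slice(160,280))),('scene',s,(slice(285,425),slice(315,465)))):
    C=cloud(d)[w].reshape(-1,3);I=d['frame'][w].reshape(-1,3).astype(int)
    f=lambda lo,hi,c,R:C[(C[:,2]>lo)&(C[:,2]<hi)&(np.hypot(*(C[:,:2]-c).T)<R)]
    k=f(.060,.0665,[.556,.163],.05); (cx,cy),R=cv2.minEnclosingCircle(f(.0605,.0655,[.555,.16],.037)[:,:2].astype(np.float32)*1000);print(n,'ring',cx,cy,R)
    ax=np.array([.5555,.163])
    p=f(.1,.112,[.54,.09],.03);print('pin',len(p),p.mean(0),p.min(0),p.max(0))
    b=f(.104,.112,ax,.045);m=b[:,:2].mean(0);_,_,V=np.linalg.svd(b[:,:2]-m,full_matrices=0)
    pr=(b[:,:2]-m)@V[0];qr=(b[:,:2]-m)@V[1];print('bar',m,V[0],np.degrees(np.arctan2(V[0][1],V[0][0])),pr.min(),pr.max(),qr.min(),qr.max())
    po=f(.058,.072,ax+[.05,0],.02);po=po[po[:,0]>ax[0]+.037];print('post',len(po),po.mean(0),po.min(0),po.max(0))
    # rectangle center of bar
    print('rect',cv2.minAreaRect(b[:,:2].astype(np.float32)*1000))
E
```

```text
top ring 556.1555786132812 161.5 36.106407165527344
pin 42 [0.53274922 0.09115957 0.10489704] [0.52651367 0.08470007 0.10106797] [0.53903792 0.09836416 0.10952404]
bar [0.55690446 0.16272282] [-0.7573237   0.65303968] 139.22882548512757 -0.024652126703423316 0.024769027170890988 -0.007531832481341178 0.00718632426056286
post 36 [0.60572648 0.16840618 0.06541961] [0.59261914 0.15954048 0.05897954] [0.61612355 0.17320201 0.07103258]
rect ((556.9661865234375, 162.87791442871094), (14.713201522827148, 49.42333984375), 49.28411865234375)
scene ring 557.5679321289062 163.58395385742188 34.276119232177734
pin 51 [0.53559617 0.09429726 0.10349045] [0.52775555 0.08715259 0.10004432] [0.54226347 0.10083368 0.10703018]
bar [0.55958873 0.16488568] [ 0.75453429 -0.65626063] -41.015306600638205 -0.024772202587064453 0.023701290754722763 -0.008504011025080159 0.006562886746591882
post 58 [0.60684107 0.1705727  0.06313415] [0.59256444 0.15880487 0.05805651] [0.61928112 0.17793255 0.06623927]
rect ((558.4254760742188, 164.43414306640625), (14.872840881347656, 48.3889045715332), 50.554988861083984)
```

```bash
cat >> h.py <<'E'
from scipy.spatial.transform import Rotation as Ro
def to(x,y,z,yaw):
    """shift (mm) and turn (deg) in tool axes to TCP x,y,z with tool y axis at yaw deg (tool down)"""
    from plant import r
    s=r.get_state();R=Ro.from_quat(s['eef_rot'])
    a=np.radians(yaw);Y=np.array([np.cos(a),np.sin(a),0]);Z=np.array([0,0,-1.]);X=np.cross(Y,Z)
    G=Ro.from_matrix(np.c_[X,Y,Z])
    print('at',s['clock'],s['tool_pos'].round(4),'F',s['contact_force'].round(1),'op',round(float(s['opening']),3))
    print('shift',(R.inv().apply(np.array([x,y,z])-s['tool_pos'])*1000).round(1),'turn',np.degrees((R.inv()*G).as_rotvec()).round(2))
E
python3 -c "
from h import *
to(.5335,.092,.239,-18.6)"
```

```text
at 0.1 [ 0.2192 -0.5847  0.238 ] F [-0.3  0.1  0.1] op 1.003
shift [ 5.319e+02 -5.233e+02 -2.000e-01] turn [-9.000e-02 -4.000e-02 -5.084e+01]
```

>>> move_arm([
  [40, -40, 0, 0, 0, -5, 0.2],
  [80, -80, 0, 0, 0, -10, 0.4],
  [120, -120, 0, 0, 0, -15, 0.5],
  [160, -160, 0, 0, 0, -20, 0.5],
  [200, -200, 0, 0, 0, -25, 0.5],
])

```text
clock: 0.72
tool_pos: [0.337, -0.326, 0.2387]
eef_rot: [0.921, 0.388, 0.0, -0.0]
contact_force: [1.3, -0.5, -0.7]
opening: 0.499
finger_force: 0.0
```

```bash
python3 -c "
from h import *
to(.5335,.092,.239,-18.6)"
```

```text
at 0.725 [ 0.337  -0.326   0.2387] F [ 1.3 -0.5 -0.7] op 0.499
shift [ 4.364e+02 -1.512e+02 -3.000e-01] turn [ 0.000e+00 -1.000e-02 -2.568e+01]
```

>>> move_arm([
  [55, -19, 0, 0, 0, -4, 0.5],
  [110, -38, 0, 0, 0, -8, 0.5],
  [165, -57, 0, 0, 0, -12, 0.5],
  [220, -76, 0, 0, 0, -16, 0.5],
  [275, -95, 0, 0, 0, -20, 0.5],
])

```text
clock: 1.35
tool_pos: [0.4617, -0.0632, 0.2386]
eef_rot: [0.84, 0.542, -0.0, 0.0]
contact_force: [1.6, 0.7, -0.1]
opening: 0.498
finger_force: 0.0
```

```bash
python3 -c "
from h import *
to(.5335,.092,.239,-18.6)"
```

```text
at 1.35 [ 0.4617 -0.0632  0.2386] F [ 1.6  0.7 -0.1] op 0.498
shift [171.    1.5  -0.4] turn [-0.    0.02 -5.72]
```

>>> move_arm([
  [50, 0.5, 0, 0, 0, -3, 0.5],
  [95, 1, 0, 0, 0, -5.7, 0.5],
  [135, 1.2, 0, 0, 0, -5.7, 0.5],
  [171, 1.5, 0, 0, 0, -5.7, 0.5],
  [171, 1.5, 0, 0, 0, -5.7, 0.5],
])

```text
clock: 1.98
tool_pos: [0.5339, 0.0938, 0.2385]
eef_rot: [0.811, 0.585, 0.001, -0.001]
contact_force: [0.4, 0.2, 0.1]
opening: 0.499
finger_force: 0.0
```

```bash
python3 - <<'E'
from h import *
from plant import r,eyes
d=eyes.snapshot('wrist');np.savez('pics/wrist1.npz',**d)
P=np.array([[.5335,.092,.105],[.5575,.1633,.108],[.5575+.05*np.cos(.13),.1633+.05*np.sin(.13),.066]])
print(proj(d,P))
cv2.imwrite('pics/wrist1.png',d['frame'][:,:,::-1])
to(.5335,.092,.069,-18.6)
E
```

```text
[[326.20173967 225.39263376]
 [326.35643161 126.11174791]
 [381.57123391  97.20130218]]
at 2.025 [0.5332 0.0912 0.2383] F [-0.2 -0.7  0.1] op 0.501
shift [  0.9   0.2 169.3] turn [-0.04  0.01 -0.01]
```

View pics/wrist1.png

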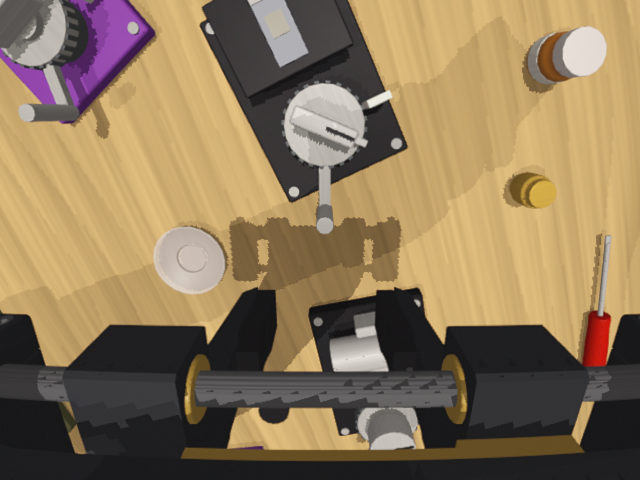

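The wrist view shows the pin top at (325,225), where it was predicted (326,225), and the knob centre near (326,125). I'll descend and grip the pin.

>>> move_arm([
  [0.9, 0.2, 40, 0, 0, 0, 0.5],
  [0.9, 0.2, 85, 0, 0, 0, 0.5],
  [0.9, 0.2, 125, 0, 0, 0, 0.5],
  [0.9, 0.2, 155, 0, 0, 0, 0.5],
  [0.9, 0.2, 169, 0, 0, 0, 0.5],
], newtons=15)

```text
clock: 2.65
tool_pos: [0.5326, 0.089, 0.0682]
eef_rot: [0.813, 0.582, -0.002, -0.0]
contact_force: [0.1, 0.7, -0.6]
opening: 0.499
finger_force: 0.0
```

>>> move_arm([
  [0, 0, 0, 0, 0, 0, 0.8],
  [0, 0, 0, 0, 0, 0, 0.9],
  [0, 0, 0, 0, 0, 0, 1],
  [0, 0, 0, 0, 0, 0, 1],
  [0, 0, 0, 0, 0, 0, 1],
])

```text
clock: 3.28
tool_pos: [0.534, 0.0911, 0.0706]
eef_rot: [0.813, 0.583, 0.0, 0.0]
contact_force: [-1.7, 0.1, 7.4]
opening: 0.151
finger_force: 15.0
```

```bash
python3 - <<'E'
from h import *
from plant import r
s=r.get_state();p=s['tool_pos'];c=np.array([.5575,.1633]);v=p[:2]-c
print(p,s['eef_rot'],s['contact_force'],np.hypot(*v),np.degrees(np.arctan2(v[1],v[0])))
R=Ro.from_quat(s['eef_rot'])
for a in (8,17,26,35,44,51.6,54):
    w=Ro.from_euler('z',a,degrees=True).apply([*v,0])-[*v,0]
    print(a,(R.inv().apply(w)*1000).round(1))
E
```

```text
[0.53401296 0.09107083 0.07064258] [8.12789871e-01 5.82556794e-01 3.68247206e-04 2.67746815e-04] [-1.67936394  0.08921639  7.36333373] 0.0759519207409686 -108.01316998338866
8 [ 0.9 10.6  0. ]
17 [ 3.6 22.2  0. ]
26 [ 8.1 33.2  0. ]
35 [14.3 43.4  0. ]
44 [22.  52.5  0.1]
51.6 [29.5 59.2  0.1]
54 [32.1 61.   0.1]
```

>>> move_arm([
  [0.5, 5, -2, 0, 0, -4, 1],
  [0.9, 10.6, -2, 0, 0, -8, 1],
  [2.1, 16, -2, 0, 0, -12.5, 1],
  [3.6, 22.2, -2, 0, 0, -17, 1],
  [5.6, 27.8, -2, 0, 0, -21.5, 1],
])

```text
clock: 3.9
tool_pos: [0.5609, 0.0879, 0.0709]
eef_rot: [0.689, 0.725, -0.001, -0.001]
contact_force: [-1.1, 1.7, -6.4]
opening: 0.148
finger_force: 15.0
```

```bash
cat >> h.py <<'E'
def arc(angs,c=(.5575,.1633)):
    from plant import r
    s=r.get_state();p=s['tool_pos'];v=p[:2]-np.array(c)
    print(s['clock'],p.round(4),'F',s['contact_force'].round(1),np.hypot(*v).round(4),np.degrees(np.arctan2(v[1],v[0])).round(2))
    R=Ro.from_quat(s['eef_rot'])
    for a in angs:
        print(a,(R.inv().apply(Ro.from_euler('z',a,degrees=True).apply([*v,0])-[*v,0])*1000).round(1))
E
python3 -c "
from h import *
arc((6,12,18,24,30))"
```

```text
3.9 [0.5609 0.0879 0.0709] F [-1.1  1.7 -6.4] 0.0755 -87.42
6 [ 0.4  7.9 -0. ]
12 [ 1.6 15.7 -0. ]
18 [ 3.6 23.3 -0.1]
24 [ 6.3 30.7 -0.1]
30 [ 9.9 37.8 -0.1]
```

>>> move_arm([
  [0.4, 7.9, 0.5, 0, 0, -6, 1],
  [1.6, 15.7, 1, 0, 0, -12, 1],
  [3.6, 23.3, 1, 0, 0, -18, 1],
  [6.3, 30.7, 1, 0, 0, -24, 1],
  [8.6, 35.4, 1, 0, 0, -28, 1],
])

```text
clock: 4.53
tool_pos: [0.5962, 0.099, 0.0708]
eef_rot: [0.493, 0.87, 0.0, -0.001]
contact_force: [-1.9, 2.5, 1.1]
opening: 0.15
finger_force: 15.0
```

```bash
python3 -c "
from h import *
arc((2,3,4,5,6))"
```

```text
4.525 [0.5962 0.099  0.0708] F [-1.9  2.5  1.1] 0.0751 -58.95
2 [ 0.1  2.6 -0. ]
3 [ 0.1  3.9 -0. ]
4 [ 0.2  5.2 -0. ]
5 [ 0.3  6.5 -0. ]
6 [ 0.4  7.8 -0. ]
```

>>> move_arm([
  [0.1, 2.6, 0, 0, 0, -2, 1],
  [0.2, 4.5, 0, 0, 0, -3.5, 1],
  [0.3, 6, 0, 0, 0, -4.5, 1],
  [0.3, 6, 0, 0, 0, -4.5, 1],
])

```text
clock: 5.03
tool_pos: [0.5986, 0.1005, 0.0706]
eef_rot: [0.46, 0.888, -0.002, -0.002]
contact_force: [-8.4, 0.4, 5.9]
opening: 0.152
finger_force: 15.0
```

```bash
python3 -c "
from h import *
arc((-1,1,2,3))"
```

```text
5.025 [0.5986 0.1005 0.0706] F [-8.4  0.4  5.9] 0.0751 -56.79
-1 [ 0.1 -1.3  0. ]
1 [-0.   1.3 -0. ]
2 [-0.   2.6 -0. ]
3 [-0.   3.9 -0. ]
```

>>> move_arm([
  [0, 5, 0, 0, 0, 0, 1],
  [0, 5, 0, 0, 0, 0, 1],
])

```text
clock: 5.28
tool_pos: [0.5987, 0.1006, 0.0704]
eef_rot: [0.46, 0.888, -0.007, -0.004]
contact_force: [-16.9, -3.4, 15.2]
opening: 0.152
finger_force: 14.9
```

```bash
python3 -c "
from h import *
arc((-1,1,2,3))"
```

```text
5.275 [0.5987 0.1006 0.0704] F [-16.9  -3.4  15.2] 0.075 -56.7
-1 [ 0.1 -1.3  0. ]
1 [-0.   1.3 -0. ]
2 [-0.   2.6 -0. ]
3 [-0.   3.9 -0.1]
```

>>> move_arm([
  [0, -7, 0, 0, 0, 0, 1],
  [0, -7, 0, 0, 0, 0, 0.5],
  [0, -7, 0, 0, 0, 0, 0.5],
  [0, -7, -30, 0, 0, 0, 0.5],
  [0, -7, -75, 0, 0, 0, 0.5],
])

```text
clock: 5.9
tool_pos: [0.6003, 0.0989, 0.1455]
eef_rot: [0.46, 0.888, -0.001, -0.0]
contact_force: [0.2, 0.3, 0.2]
opening: 0.498
finger_force: 0.0
```

```bash
python3 -c "
from h import *
to(.5575,.1633,.23,49)"
```

```text
at 5.9 [0.6003 0.0989 0.1455] F [0.2 0.3 0.2] op 0.498
shift [ 77.3   2.  -84.5] turn [-1.300e-01 -1.000e-02 -1.379e+01]
```

>>> move_arm([
  [0, 2, -45, 0, 0, -7, 0.5],
  [0, 2, -85, 0, 0, -13.8, 0.5],
  [0, 2, -85, 0, 0, -13.8, 0.5],
  [0, 2, -85, 0, 0, -13.8, 0.5],
])

```text
clock: 6.4
tool_pos: [0.602, 0.1001, 0.2301]
eef_rot: [0.351, 0.937, -0.001, 0.0]
contact_force: [-1.1, -0.5, -0.8]
opening: 0.505
finger_force: 0.0
```

```bash
python3 - <<'E'
from h import *
from plant import r,eyes
d=eyes.snapshot('wrist');np.savez('pics/wrist2.npz',**d)
C=cloud(d)[:280].reshape(-1,3);I=d['frame'][:280].reshape(-1,3).astype(int)
ax=np.array([.5575,.1633])
f=lambda lo,hi,c,R:(C[:,2]>lo)&(C[:,2]<hi)&(np.hypot(*(C[:,:2]-c).T)<R)
b=C[f(.104,.112,ax,.045)];print('bar',cv2.minAreaRect(b[:,:2].astype(np.float32)*1000),len(b))
m=f(.058,.070,ax+[.05,.006],.02)&(np.hypot(*(C[:,:2]-ax).T)>.037);q=C[m];print('post',len(q),q.mean(0),q.min(0),q.max(0))
pn=C[f(.1,.112,[.5985,.1005],.03)];print('pin',pn.mean(0),pn.min(0),pn.max(0))
k=C[f(.0605,.0655,ax,.037)];print('ring',cv2.minEnclosingCircle(k[:,:2].astype(np.float32)*1000))
print(proj(d,[[*ax,.108],[.5985,.1005,.105]]))
cv2.imwrite('pics/wrist2.png',d['frame'][:,:,::-1])
E
```

```text
bar ((555.552490234375, 163.5288848876953), (14.175427436828613, 49.738773345947266), 49.447933197021484) 1465
post 170 [0.60482047 0.16940467 0.06471242] [0.59535681 0.16508379 0.05834872] [0.61525381 0.17324971 0.0672424 ]
pin [0.59586532 0.10110365 0.10376168] [0.58931351 0.09388597 0.10012211] [0.60282786 0.10758636 0.10586659]
ring ((555.6669311523438, 163.36216735839844), 36.10533142089844)
[[353.87556076 124.85656545]
 [324.71090621 223.30183508]]
```

View pics/wrist2.png

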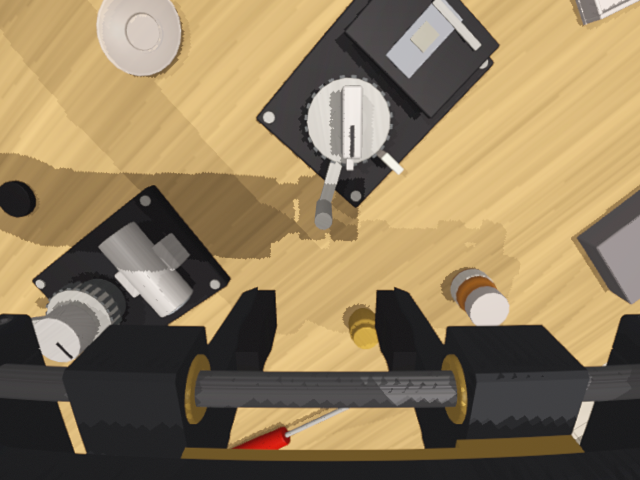

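The wrist view shows the knob at (350,122) with its nose pointing down at (351,162), the post at (393,163), and the pin at (323,213). The bar is at about -40.5° and the post at about +7°. Next I'll go over the knob.

```bash
python3 -c "
from h import *
to(.5577,.1631,.074,49.4)"
```

```text
at 6.45 [0.6016 0.1001 0.2295] F [-0.2 -0.4 -0.8] op 0.5
shift [ 74.4  19.1 155.5] turn [-0.12 -0.02 -0.41]
```

>>> move_arm([
  [40, 10, 0, 0, 0, -0.4, 0.5],
  [74.4, 19.1, 20, 0, 0, -0.4, 0.5],
  [74.4, 19.1, 60, 0, 0, -0.4, 0.5],
  [74.4, 19.1, 95, 0, 0, -0.4, 0.5],
  [74.4, 19.1, 110, 0, 0, -0.4, 0.5],
])

```text
clock: 7.08
tool_pos: [0.5566, 0.1631, 0.1177]
eef_rot: [0.346, 0.938, -0.002, -0.002]
contact_force: [-0.4, 0.1, 0.4]
opening: 0.503
finger_force: 0.0
```

```bash
python3 -c "
from h import *
to(.5577,.1631,.075,49.4)"
```

```text
at 7.075 [0.5566 0.1631 0.1177] F [-0.4  0.1  0.4] op 0.503
shift [-0.9  0.9 42.7] turn [-0.28 -0.1   0.06]
```

>>> move_arm([
  [0, 0, 20, 0, 0, 0, 0.5],
  [0, 0, 40, 0, 0, 0, 0.5],
  [0, 0, 44, 0, 0, 0, 0.6],
  [0, 0, 44, 0, 0, 0, 0.8],
  [0, 0, 44, 0, 0, 0, 1],
], newtons=25)

```text
clock: 7.7
tool_pos: [0.5587, 0.1645, 0.0775]
eef_rot: [0.346, 0.938, 0.001, 0.001]
contact_force: [0.0, -0.4, 0.4]
opening: 0.198
finger_force: 0.0
```

>>> move_arm([
  [0, 0, 0, 0, 0, 0, 1],
  [0, 0, 0, 0, 0, 0, 1],
  [0, 0, 0, 0, 0, 0, 1],
])

```text
clock: 8.07
tool_pos: [0.5578, 0.1632, 0.0773]
eef_rot: [0.347, 0.938, -0.001, 0.0]
contact_force: [-2.9, -3.1, 6.5]
opening: 0.159
finger_force: 25.0
```

```bash
python3 -c "
from h import *
from plant import r
s=r.get_state();print(s['moment'])
to(.5577,.1631,.075,49.4)"
```

```text
[-0.62872332  0.54966539  0.00758277]
at 8.075 [0.5578 0.1632 0.0773] F [-2.9 -3.1  6.5] op 0.159
shift [-0.  -0.1  2.3] turn [-0.1   0.05  0.04]
```

>>> move_arm([
  [0, 0, 0, 0, 0, -5, 1],
  [0, 0, 0, 0, 0, -13, 1],
  [0, 0, 0, 0, 0, -21, 1],
  [0, 0, 0, 0, 0, -29, 1],
  [0, 0, 0, 0, 0, -37, 1],
], newtons=40)

```text
clock: 8.7
tool_pos: [0.5582, 0.1644, 0.0773]
eef_rot: [0.029, 1.0, 0.0, 0.0]
contact_force: [-2.9, 0.4, 2.9]
opening: 0.152
finger_force: 40.0
```

```bash
python3 -c "
from h import *
to(.5577,.1631,.077,97)"
```

```text
at 8.7 [0.5582 0.1644 0.0773] F [-2.9  0.4  2.9] op 0.152
shift [ 0.5 -1.3  0.3] turn [  0.03   0.02 -10.32]
```

>>> move_arm([
  [0, 0, 0, 0, 0, -5, 1],
  [0, 0, 0, 0, 0, -10.3, 1],
  [0, 0, 0, 0, 0, -10.3, 1],
  [0, 0, 0, 0, 0, -10.3, 1],
])

```text
clock: 9.2
tool_pos: [0.5582, 0.1647, 0.0773]
eef_rot: [-0.058, 0.998, 0.0, 0.0]
contact_force: [-2.3, -0.1, 5.0]
opening: 0.154
finger_force: 40.0
```

```bash
python3 -c "
from h import *
from plant import r
print(r.get_state()['moment'],r.get_state()['q'])
to(.5577,.1631,.077,97)"
```

```text
[-0.11764907  0.36206167  0.13494553] [ 0.05916364  0.97857291 -0.776157    1.79919855  0.95722874  0.79014646
  0.46110979]
at 9.2 [0.5582 0.1647 0.0773] F [-2.3 -0.1  5. ] op 0.154
shift [ 0.7 -1.6  0.3] turn [ 0.04  0.04 -0.3 ]
```

>>> move_arm([
  [0, 0, 0, 0, 0, 0, 0.5],
  [0, 0, 0, 0, 0, 0, 0.5],
  [0, 0, 0, 0, 0, 0, 0.5],
  [0, 0, -40, 0, 0, 0, 0.5],
  [0, 0, -95, 0, 0, 0, 0.5],
])

```text
clock: 9.82
tool_pos: [0.5575, 0.1636, 0.1715]
eef_rot: [-0.059, 0.998, -0.0, -0.002]
contact_force: [0.3, -0.2, -0.1]
opening: 0.497
finger_force: 0.0
```

```bash
python3 -c "
from h import *
to(.5985,.1005,.23,33.3)"
```

```text
at 9.825 [0.5575 0.1636 0.1715] F [ 0.3 -0.2 -0.1] op 0.497
shift [-33.1 -67.5 -58.6] turn [-0.13 -0.13 63.45]
```

>>> move_arm([
  [-7, -14, -20, 0, 0, 10, 0.5],
  [-14, -27, -40, 0, 0, 20, 0.5],
  [-21, -41, -58, 0, 0, 30, 0.5],
  [-28, -55, -58, 0, 0, 40, 0.5],
  [-33, -67.5, -58, 0, 0, 50, 0.5],
])

```text
clock: 10.45
tool_pos: [0.5994, 0.1004, 0.2299]
eef_rot: [0.371, 0.928, 0.0, 0.0]
contact_force: [-0.6, 0.6, 0.5]
opening: 0.5
finger_force: 0.0
```

>>> move_arm([
  [0, 0, 0, 0, 0, 7, 0.5],
  [0, 0, 0, 0, 0, 13.4, 0.5],
  [0, 0, 0, 0, 0, 13.4, 0.5],
  [0, 0, 0, 0, 0, 13.4, 0.5],
])

```text
clock: 10.95
tool_pos: [0.5989, 0.1011, 0.2296]
eef_rot: [0.474, 0.881, -0.0, -0.0]
contact_force: [0.4, 0.8, -0.3]
opening: 0.502
finger_force: 0.0
```

```bash
cat > look.py <<'E'
from h import *
from plant import r,eyes
import sys
d=eyes.snapshot('wrist');n=sys.argv[1]
C=cloud(d)[:280].reshape(-1,3)
ax=np.array([.5560,.1633])
f=lambda lo,hi,c,R:(C[:,2]>lo)&(C[:,2]<hi)&(np.hypot(*(C[:,:2]-c).T)<R)
b=C[f(.104,.112,ax,.045)];print('bar',cv2.minAreaRect(b[:,:2].astype(np.float32)*1000),len(b))
nose=C[f(.072,.102,ax,.045)&(np.hypot(*(C[:,:2]-ax).T)>.028)];print('nose',len(nose),nose.mean(0) if len(nose) else '')
q=C[f(.058,.070,ax+[.05,.006],.02)&(np.hypot(*(C[:,:2]-ax).T)>.037)]
print('post',len(q),q.mean(0),cv2.minAreaRect(q[:,:2].astype(np.float32)*1000))
im=d['frame'];c=proj(d,[[.575,.165,.09]])[0].astype(int);x,y=max(c[0]-80,0),max(c[1]-60,0)
cv2.imwrite(f'pics/{n}.png',cv2.resize(im[y:y+120,x:x+160],(800,600),interpolation=cv2.INTER_CUBIC)[:,:,::-1])
np.savez(f'pics/{n}.npz',**d);print(x,y)
to(.5985,.1005,.0705,33.3)
E
python3 look.py w3
```

```text
bar ((555.4942016601562, 163.3439483642578), (50.4500732421875, 14.224969863891602), 6.582849025726318) 1492
nose 68 [0.58771197 0.16714724 0.08300398]
post 194 [0.60520429 0.16913294 0.06498349] ((605.4904174804688, 169.14859008789062), (20.456632614135742, 6.1100287437438965), 6.890568256378174)
267 75
at 11.0 [0.5989 0.1011 0.2296] F [ 0.6 -0.6  0.5] op 0.501
shift [ -0.3  -0.6 159.1] turn [-0.   -0.    0.15]
```

View pics/w3.png

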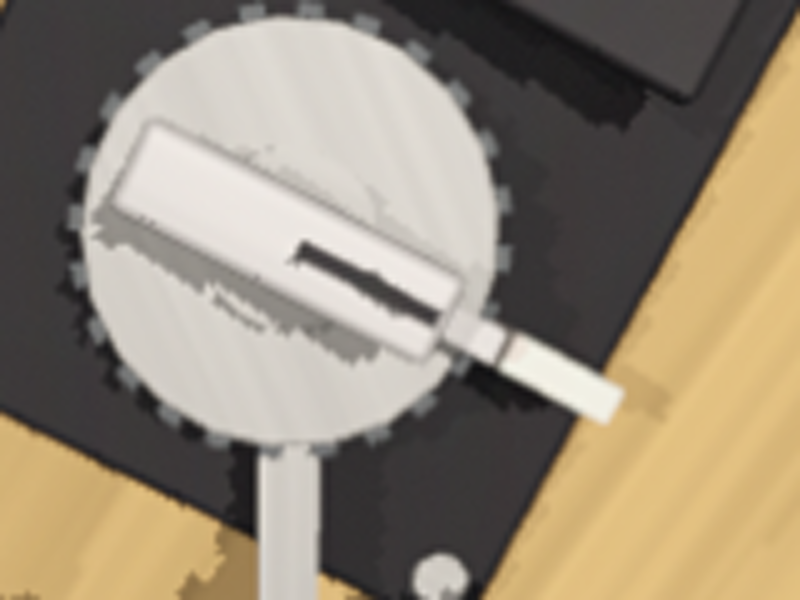

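The crop shows the nose (480,340) meeting the post (560,375) in line: the bar is at 6.6°, the post at 6.6–6.9°. Now the ring goes back.

>>> move_arm([
  [-0.3, -0.6, 40, 0, 0, 0, 0.5],
  [-0.3, -0.6, 85, 0, 0, 0, 0.5],
  [-0.3, -0.6, 125, 0, 0, 0, 0.5],
  [-0.3, -0.6, 150, 0, 0, 0, 0.5],
  [-0.3, -0.6, 157, 0, 0, 0, 0.5],
], newtons=15)

```text
clock: 11.62
tool_pos: [0.5976, 0.1001, 0.0711]
eef_rot: [0.474, 0.881, -0.001, -0.001]
contact_force: [-0.0, 0.4, -0.6]
opening: 0.499
finger_force: 0.0
```

>>> move_arm([
  [0, 0, 0, 0, 0, 0, 0.8],
  [0, 0, 0, 0, 0, 0, 0.9],
  [0, 0, 0, 0, 0, 0, 1],
  [0, 0, 0, 0, 0, 0, 1],
])

```text
clock: 12.12
tool_pos: [0.5987, 0.1001, 0.0737]
eef_rot: [0.475, 0.88, -0.0, 0.0]
contact_force: [-2.3, -1.6, 4.7]
opening: 0.151
finger_force: 15.0
```

```bash
python3 -c "
from h import *
arc((-4,-9,-15,-21,-27))"
```

```text
12.125 [0.5987 0.1001 0.0737] F [-2.3 -1.6  4.7] 0.0754 -56.89
-4 [ 0.2 -5.3 -0. ]
-9 [  1.  -11.8  -0. ]
-15 [  2.7 -19.5  -0. ]
-21 [  5.1 -27.   -0. ]
-27 [  8.4 -34.2  -0. ]
```

>>> move_arm([
  [0.2, -5.3, -0.5, 0, 0, 4, 1],
  [1, -11.8, -1, 0, 0, 9, 1],
  [2.7, -19.5, -1, 0, 0, 15, 1],
  [5.1, -27, -1, 0, 0, 21, 1],
  [8.4, -34.2, -1, 0, 0, 27, 1],
])

```text
clock: 12.75
tool_pos: [0.5659, 0.088, 0.0738]
eef_rot: [0.668, 0.744, 0.0, 0.001]
contact_force: [1.3, -1.9, -3.6]
opening: 0.151
finger_force: 15.0
```

```bash
python3 -c "
from h import *
arc((-6,-12,-18,-22,-25,-27))"
```

```text
12.75 [0.5659 0.088  0.0738] F [ 1.3 -1.9 -3.6] 0.0757 -83.59
-6 [ 0.4 -7.9 -0. ]
-12 [  1.6 -15.8  -0. ]
-18 [  3.6 -23.4  -0. ]
-22 [  5.4 -28.4  -0. ]
-25 [  6.9 -32.   -0. ]
-27 [  8.1 -34.4  -0. ]
```

>>> move_arm([
  [0.4, -7.9, 0, 0, 0, 6, 1],
  [1.6, -15.8, 0, 0, 0, 12, 1],
  [3.6, -23.4, 0, 0, 0, 18, 1],
  [5.4, -28.4, 0, 0, 0, 22, 1],
  [6.9, -32, 0, 0, 0, 25, 1],
])

```text
clock: 13.38
tool_pos: [0.5328, 0.0911, 0.0737]
eef_rot: [0.813, 0.582, -0.0, 0.001]
contact_force: [0.3, -2.1, -1.2]
opening: 0.149
finger_force: 15.0
```

>>> move_arm([
  [0, -2, 0, 0, 0, 1, 1],
  [0, -4, 0, 0, 0, 1, 1],
  [0, -5, 0, 0, 0, 1, 1],
  [0, -5, 0, 0, 0, 1, 1],
])

```text
clock: 13.88
tool_pos: [0.5321, 0.0914, 0.0738]
eef_rot: [0.818, 0.575, 0.002, 0.002]
contact_force: [7.9, -5.1, -6.1]
opening: 0.151
finger_force: 15.0
```

```bash
python3 -c "
from h import *
arc(())"
```

```text
13.875 [0.5321 0.0914 0.0738] F [ 7.9 -5.1 -6.1] 0.0763 -109.48
```

>>> move_arm([
  [0, -5, 0, 0, 0, 0, 1],
  [0, -5, 0, 0, 0, 0, 1],
])

```text
clock: 14.12
tool_pos: [0.532, 0.0917, 0.0739]
eef_rot: [0.819, 0.574, 0.005, 0.005]
contact_force: [17.1, -8.7, -15.5]
opening: 0.156
finger_force: 15.1
```

```bash
python3 -c "
from h import *
arc(())"
```

```text
14.125 [0.532  0.0917 0.0739] F [ 17.1  -8.7 -15.5] 0.076 -109.63
```

>>> move_arm([
  [0, 7, 0, 0, 0, 0, 1],
  [0, 7, 0, 0, 0, 0, 0.5],
  [0, 7, 0, 0, 0, 0, 0.5],
  [0, 7, -40, 0, 0, 0, 0.5],
  [0, 7, -95, 0, 0, 0, 0.5],
])

```text
clock: 14.75
tool_pos: [0.5283, 0.0935, 0.1688]
eef_rot: [0.817, 0.577, -0.002, -0.001]
contact_force: [1.0, 0.2, 0.7]
opening: 0.499
finger_force: 0.0
```

>>> move_arm([
  [0, 0, -50, 0, 0, 0, 0.5],
  [0, 0, -60, 0, 0, 0, 0.5],
  [0, 0, -60, 0, 0, 0, 0.5],
])

```text
clock: 15.12
tool_pos: [0.5297, 0.0932, 0.2289]
eef_rot: [0.817, 0.576, 0.0, 0.0]
contact_force: [-0.1, -0.2, -0.3]
opening: 0.503
finger_force: 0.0
```

```bash
python3 look.py w4; python3 - <<'E'
from h import *
d=dict(np.load('pics/w4.npz'));C=cloud(d)[:290].reshape(-1,3)
m=(C[:,2]>.1)&(C[:,2]<.112)&(np.hypot(*(C[:,:2]-[.533,.092]).T)<.03);p=C[m];print('pin',p.mean(0),p.min(0),p.max(0))
c=np.array([.5555,.1633]);v=(p.min(0)+p.max(0))[:2]/2-c;print(np.degrees(np.arctan2(v[1],v[0])))
d=dict(np.load('pics/wrist1.npz'));C=cloud(d)[:290].reshape(-1,3)
m=(C[:,2]>.1)&(C[:,2]<.112)&(np.hypot(*(C[:,:2]-[.533,.092]).T)<.03);p=C[m];print('pin start',p.mean(0),p.min(0),p.max(0))
E
```

```text
bar ((555.5337524414062, 163.29380798339844), (50.42953872680664, 14.25100326538086), 7.239506721496582) 1496
nose 64 [0.58725656 0.16724529 0.08277495]
post 220 [0.604597   0.16924471 0.06496574] ((604.782470703125, 169.20889282226562), (20.651683807373047, 6.119594573974609), 8.091987609863281)
271 52
at 15.175 [0.5291 0.0928 0.2279] F [-0.7  0.1 -0.1] op 0.501
shift [ 30.7  63.1 157.2] turn [-1.000e-01  2.000e-02 -5.291e+01]
pin [0.53242483 0.09288181 0.10366501] [0.52555076 0.08562298 0.10009879] [0.5390093  0.09923595 0.10590085]
-108.14082751724929
pin start [0.5323378  0.09279182 0.10370485] [0.52554579 0.0858963  0.1001805 ] [0.53888226 0.09905819 0.10575654]
```

View pics/w4.png

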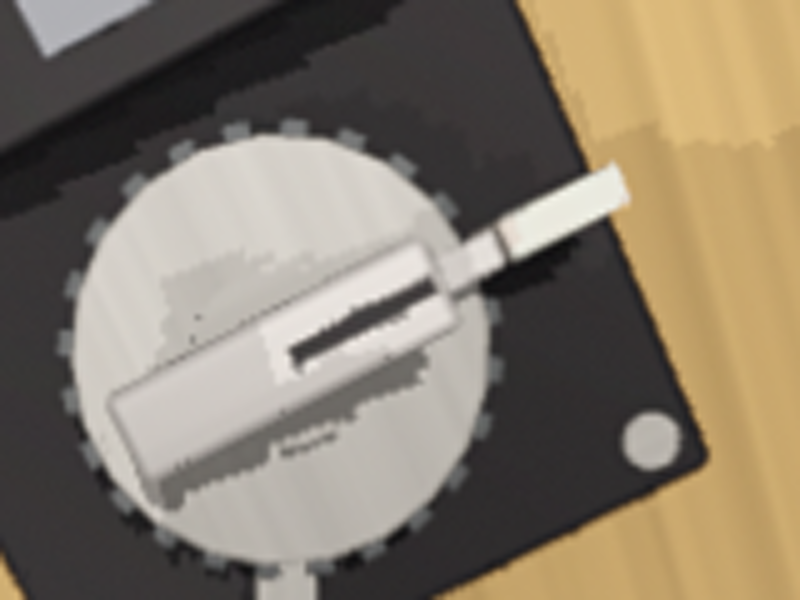

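The crop shows the nose (470,260) still in line with the post (560,210). The pin is back at its start position to within 0.1 mm, and the gripper is clear.

```bash
python3 -c "
from plant import finish_job
print(finish_job())"
```

```text
the job is handed in; nothing more can be done
None
```

The job is handed in: I swung the lock ring fully loose, turned the bar knob until its nose lined up with the white post (within about 1°), and swung the ring back to its tight stop, at about 15 s on the robot clock.

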